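Clamp a circuit board in a sprung board frame

TASK

Set the loose power-supply board (the one with the transformer) down flat on the ledges between the two rails of the board frame, its long edges along the rails and about midway along them. Then wind the frame's tension wheel clockwise by its crank handle until the sprung rail holds the board with a firm, set resistance - well past first touch, but not so hard that the board bows - and let go. Leave the other things on the bench where they are.

Things in the scene. Friction and masses are not known exactly. Their poses are not given: they have to be found in the camera images.
- board: Loose green circuit board, 130 mm (its x) x 100 mm (its y) x 3 mm, about 0.3 kg, flat on the bench mat. Origin: centre of its underside. In its middle stands a transformer, a dark block with a yellow wrap, 34 mm along x, 40 mm along y, top 31 mm above the underside: grip it across x, where a 32 mm wide strip of board on either side has no tall parts. Other parts are up to 25 mm tall.
- frame: Aluminium board frame, fixed to the bench. Origin: at its foot, under the middle of the place for the board. x runs along the two rails, y along the screw from the wheel (-y) to the fixed rail (+y), z up. The fixed rail's face is at y = 50 mm. Both rails are 160 mm long, with a ledge 18 mm wide, top 75 mm above the origin, and a face rising 12 mm above the ledge.
- nest (a point): Where the centre of the board's underside comes to be when it is clamped: 75 mm above the frame's origin; axes as the frame's (board's x along the rails, either way round). The jaw pushes the board the last way to the fixed rail, so it may be set down with its centre some 5 mm towards the wheel from here, midway in the opening.
- jaw: The sprung moving rail, on the wheel side. Its face stands 68 mm to the -y side of this body's origin. The opening between the faces is 110 to 118 mm at the start. A nut on the wheel's screw pushes it to +y through stiff springs: it stops when the board is nipped against the fixed rail, and from there on winding squeezes the springs. It stays where it is left.
- axle (a point): Point on the tension wheel's axis (level, along frame y, 72 mm above the frame's foot), abreast of crank_grip; does not turn. Feel, as force along the handle's circle while turning slowly (part of it can relax at a stop): about 5.5 N while the jaw runs free; then, as the springs are squeezed, it climbs evenly; firm and set is about 9.5 N; at 12.5 N the board bows.
- crank_grip (a point): Middle of the grip of the crank handle: a black round bar, 18 mm thick, 62 mm long, parallel to the axis and 25 mm from it, pointing to frame -y from a black wheel 68 mm across; 50 mm out from the wheel's face; spins on its pin. Take it from above, fingers closing along frame x. Clockwise seen from its end (top towards frame +x) closes the jaw, 16 mm a turn.
- multimeter: Bystander: yellow hand multimeter with black face, 150 x 75 x 36 mm, lying on its back. Origin: centre of underside.
- solder_reel: Bystander: upright solder reel, 60 mm across, 42 mm high. Origin: centre of underside.
- flux_jar: Bystander: small jar, 44 mm across, 50 mm high. Origin: centre of underside.
- screwdriver: Bystander: screwdriver 180 mm long, lying. Origin: under its middle.
- breadboard: Bystander: white plug-in breadboard 82 x 55 x 9 mm. Origin: centre of underside.
- parts_tray: Bystander: small blue tray of four cells, 100 x 75 x 25 mm. Origin: centre of underside.
Mind the look-alikes: they are no part of the job. Leave any orange look-alike of the board alone.

How it is judged (in metres and radians):
On the way, in this order (a step that is already met when the one before it is completed fails the run):
1. the board lies flat on both ledges between the rails, released (z of board in the frame of frame between 0.071 and 0.079 m and x of board in the frame of frame between -0.02 and 0.02 m and y of board in the frame of frame between -0.022 and 0.006 m and angle between the x axis of board and the x axis of frame, either way round below 0.15 rad and angle between board's own z axis and vertical below 0.05 rad and contact force between the fingers and board below 0.1 N and contact force between jaw and board below 10 N), for 0.2 s.
2. the sprung rail is wound firmly against the board (contact force between jaw and board above 25 N), for 0.2 s.
At the end, for the whole second after the job is handed in: The board lies flat on both ledges (within 4 mm in height, 3 degrees), along the rails (3 degrees), within 20 mm of midway and against the fixed rail (6 mm); the sprung rail presses on it with 25 to 55 N; all at rest (z of board in the frame of frame between 0.071 and 0.079 m and x of board in the frame of frame between -0.02 and 0.02 m and y of board in the frame of frame between -0.022 and 0.006 m and angle between the x axis of board and the x axis of frame, either way round below 0.15 rad and angle between board's own z axis and vertical below 0.05 rad and angle between the x axis of board and the x axis of frame, either way round below 0.05 rad and y of board in the frame of frame above -0.006 m and contact force between jaw and board between 25 and 55 N and linear speed of each of board, jaw below 0.01 m/s); the robot touches nothing.
It fails at once if the board is squeezed so hard that it bows (over 70 N) (contact force between jaw and board above 70 N).
It fails at once if a bystander is shifted by more than 20 mm (distance of any of multimeter, solder_reel, flux_jar, screwdriver, breadboard, parts_tray from where it was at the start of the episode above 0.02 m).
It also fails if it takes over 72 s, if anything falls off the work surface, if the arm or the gripper's body presses on something with over 40 N, if the wrist force passes 120 N, or if a joint passes its speed limit or range.

ROBOT

A 7-joint arm with a two-finger parallel gripper is mounted at the origin on the work surface. World frame = base frame: x ahead of the robot, y to its left, z up, the work surface at z = 0. Lengths are in m, angles in degrees, forces in N, time in s.
With the tool pointing down it reaches from about 0.425 to 0.875 m from the base axis. Payload 4.7 kg.
Tool frame: the origin (TCP) lies at the centre of the arm's flange, where the gripper is bolted on; the fingertips stand 182 mm ahead of it and the grasp point (between the pads) lies 164 mm ahead of it; z points along the fingers, y is the line along which they close (so a half turn about z gives the same grasp; the last joint's range is limited). The gripper opens to 87 mm and grips with 3 to 60 N. Pads are 19 mm wide; open, the fingers measure 117 mm over their backs; the gripper's body (75 mm by 190 mm) begins 51 mm behind the grasp point.
Start: joints at [69.792, 18.392, -4.016, 83.108, 1.295, 78.541, -3.26], TCP at [0.233, -0.607, 0.405] pointing down, gripper open.
Joint ranges: [-163.93, 163.93], [-17.29, 119.83], [-79.2, 71.16], [3.27, 140.29], [-89.18, 269.18], [5.43, 117.66], [-154.24, 154.24]. Speed limits (degrees/s): [147.25, 147.25, 180, 180, 180, 180, 180].

INTERFACE

Orientations are given as [roll, pitch, yaw] about the fixed x, y, z axes, in that order (R = Rz(yaw) Ry(pitch) Rx(roll)).
In Python, from cell import env gives the robot as it stands. The module is installed in compiled form; this text tells all that it offers.
- The arm moves only by the tool step_arm, never from a script. Its argument "steps" is one flat list of numbers, 5 for each row, row after row: the opening, from 0 (shut) to 1 (fully open), then the shift along the tool's x, y, z in mm, then the turn about the tool's z in degrees. In form: [grip, dx, dy, dz, roll, grip, dx, dy, dz, roll, ...]. A call has 1 to 12 rows; each row shifts and turns the commanded pose from where the row before left it, along the tool's axes as they then stand; what a row does not reach is not made up. A row lasts 1/8 s, in which the tool goes at most 62.5 mm and 10.7 degrees, less where a joint would pass 70% of its speed; a pose out of reach is approached as far as the arm can. A call with a gripper value outside its range is refused whole. The fingers move at their own pace and stop on an object; "grip_force" is the grip in N (left out, the last holds). Time passes only in rows, so rows that do not move let the fingers close. It gives the time, the measured TCP pose, the force, the opening and the grip force at its end, in the units of the state.
- env.get_obs(): the state, without advancing time (a new reading comes with each control period).
- env.read_camera(name): name is "scene" or "side" or "wrist"; returns a dict with "image" (420x560x3 uint8, red, green, blue), "camera_matrix" (3x3 intrinsics, pixels), "distortion" ([k1, k2, p1, p2, k3] as OpenCV has them; the pictures are not rectified), "R" (3x3) and "t" (3): a world point X has camera coordinates R X + t. Camera axes: x right, y down, z forward; pixel columns grow to the right and rows downward; lengths in m; the calibration is good to about 2 mm. A picture is of the moment at which its call begins. There is no depth.
- env.sign_off(): hands the job in; it is judged then, once.
The state is a dict: "time_s": time; "qpos": joint angles; "joint_velocities": joint speeds; "effort": joint torques, N m; "tool_pos": TCP position; "tool_rot": TCP orientation; "force": force on the tool from outside, world axes, zero at the start; "wrist_torque": the same for the moment, N m; "grip_width": finger opening in m; "grasp_force": force on a finger pad.
Only numpy, scipy, OpenCV 4.12 (cv2) and the standard library are available. Lean on these libraries where they do the work, as an engineer would, in place of code of your own. Each camera call takes 0.05 s, during which the arm holds its last target. There are 200 camera calls.

## Working session

There is one attempt and no reset: what is moved stays moved. The work goes in short steps, Python scripts to look and compute and a tool call to move; the robot and the scene stay as the last step left them, time stands still between calls to the robot, and variables do not carry over. Pictures are saved under pics/ and viewed, at most 10 in all, crops included, and the job is handed in when it is done.

Besides the shell and the picture viewer there is one more tool, called after "Request:" in YAML: its name, and indented under it one key for each argument. step_arm: Moves the arm, as the interface text tells. Its arguments: {"type":"object","properties":{"steps":{"type":"array","items":{"type":"number"}},"grip_force":{"type":"number"}},"required":["steps"]}

```bash
mkdir -p pics
cat > h.py <<'E'
import numpy as np, cv2, pickle
from cell import env
def shot(cam,name):
    d=env.read_camera(cam); cv2.imwrite(f'pics/{name}.png',d['image'][:,:,::-1]); pickle.dump(d,open(f'pics/{name}.pkl','wb')); return d
def ld(name): return pickle.load(open(f'pics/{name}.pkl','rb'))
def px2w(d,uv,z):
    K=np.array(d['camera_matrix']);R=np.array(d['R']);t=np.array(d['t']).ravel()
    p=cv2.undistortPoints(np.array(uv,float).reshape(-1,1,2),K,np.array(d['distortion'])).reshape(-1,2)
    c=-R.T@t; r=np.c_[p,np.ones(len(p))]@R
    z=np.broadcast_to(z,len(p)); s=(z-c[2])/r[:,2]
    return c+s[:,None]*r
def w2px(d,X):
    R=np.array(d['R']);t=np.array(d['t'],float).ravel()
    return cv2.projectPoints(np.array(X,float).reshape(-1,1,3),cv2.Rodrigues(R)[0],t,np.array(d['camera_matrix']),np.array(d['distortion']))[0].reshape(-1,2)
E
python3 - <<'E'
from h import *
a=shot('scene','s0');b=shot('side','d0');c=shot('wrist','w0')
for d in(a,b,c): R=np.array(d['R']);print(-R.T@np.array(d['t']).ravel(), R[2])
o=env.get_obs();print(o['tool_pos'],o['tool_rot'],o['grip_width'],o['time_s'],o['force'])
E
```

```text
[0.89487593 0.19783594 0.87920494] [-0.42667919 -0.25329612 -0.86820847]
[0.29503279 0.71497042 1.07255426] [ 0.15430024 -0.603859   -0.7820139 ]
[ 0.31169173 -0.57593554  0.38359923] [-0.28469026 -0.10646216 -0.95268949]
[ 0.23300005 -0.60663637  0.40389183] [-1.79911954e+02  7.01461237e-03  2.10164287e+01] 0.08730602129580181 0.15 [-0.76033454 -1.13628689 -0.07675708]
```

View pics/s0.png

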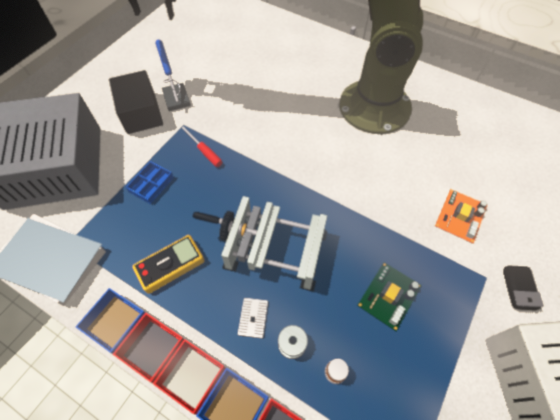

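View pics/d0.png

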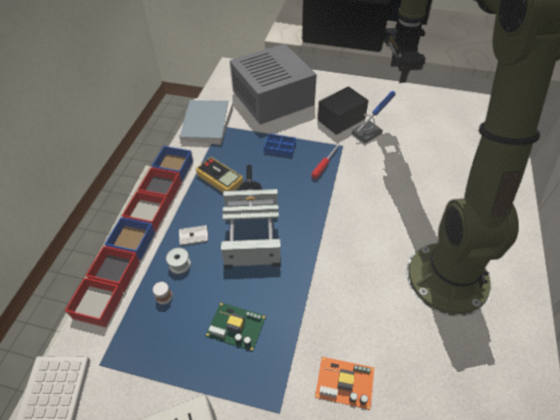

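Scene: the green board is at about (391,294), the frame spans (225–325, 195–285), and the crank is at (208,217). Side: the board is at (236,325), the frame at (250,235), and the crank at (250,175).

Run:
```python
from h import *
a=ld('s0');b=ld('d0')
print('xfmr',px2w(a,[(393,292)],.031),px2w(b,[(235,322)],.031))
print('board corners side',px2w(b,[(219,304),(266,314),(255,349),(207,336)],.003).round(3).tolist())
print('board corners scene',px2w(a,[(379,264),(421,283),(401,328),(359,304)],.003).round(3).tolist())
print('fixed rail',px2w(a,[(306,214),(327,217),(319,287),(299,282)],.087).round(3).tolist())
print('fixed rail side',px2w(b,[(222,246),(279,242),],.087).round(3).tolist())
print('crank',px2w(a,[(197,216),(218,219)],.09).round(3).tolist(),px2w(b,[(249,167)],.09))
m=[]
for n,d,u in(('s',a,(45,0)),):pass
i1=cv2.resize(a['image'][180:345,180:440],None,fx=3,fy=3,interpolation=2)
cv2.imwrite('pics/c1.png',i1[:,:,::-1])
```

```text
xfmr [[0.53255743 0.28094229 0.031     ]] [[0.53051425 0.28135769 0.031     ]]
board corners side [[0.594, 0.231, 0.003], [0.464, 0.229, 0.003], [0.466, 0.327, 0.003], [0.595, 0.323, 0.003]]
board corners scene [[0.474, 0.227, 0.003], [0.466, 0.332, 0.003], [0.588, 0.331, 0.003], [0.588, 0.228, 0.003]]
fixed rail [[0.488, 0.026, 0.087], [0.47, 0.072, 0.087], [0.629, 0.137, 0.087], [0.641, 0.095, 0.087]]
fixed rail side [[0.619, 0.103, 0.087], [0.472, 0.054, 0.087]]
crank [[0.628, -0.189, 0.09], [0.609, -0.142, 0.09]] [[ 0.63223162 -0.19749939  0.09      ]]
```

View pics/c1.png

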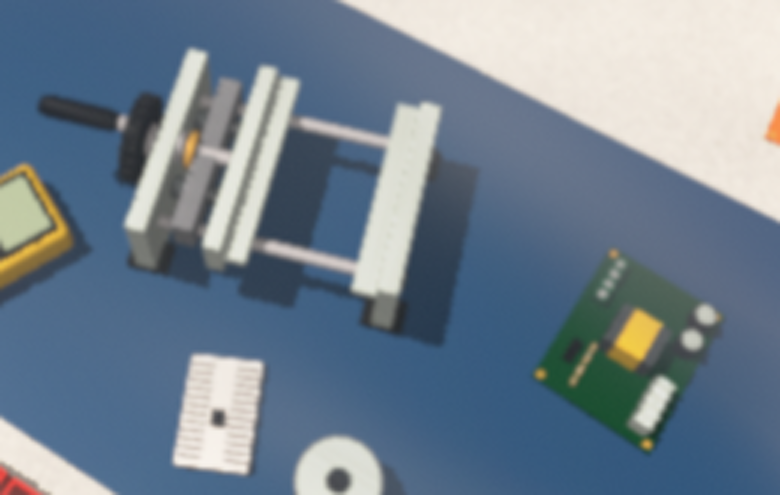

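Request:
step_arm:
  steps: [1,0,0,0,-10,1,0,0,0,-10,1,0,0,0,-10,1,0,0,0,-10,1,0,0,0,-10,1,0,0,0,-10,1,0,0,0,-9]

```text
time_s: 1.02
tool_pos: [0.233, -0.6067, 0.4043]
tool_rot: [-180.0, -0.0, 90.3]
force: [-0.1, 0.5, -0.0]
grip_width: 0.087
grasp_force: 0.0
```

Request:
step_arm:
  steps: [1,50,30,0,0,1,50,30,0,0,1,50,30,0,0,1,50,30,0,0,1,50,30,0,0,1,50,30,0,0,1,50,30,0,0,1,50,30,0,0,1,50,30,0,0,1,50,30,0,0,1,50,30,0,0,1,30,0,0,0]

```text
time_s: 2.52
tool_pos: [0.564, -0.0233, 0.4043]
tool_rot: [180.0, -0.1, 90.2]
force: [0.2, 0.2, 0.1]
grip_width: 0.0871
grasp_force: 0.0
```

Run:
```python
from h import *
d=shot('wrist','w1')
o=env.get_obs();print(o['tool_pos'],o['tool_rot'],o['time_s'],o['qpos'])
cv2.imwrite('pics/w1b.png',cv2.resize(d['image'],(800,600),interpolation=2)[:,:,::-1])
```

```text
[ 0.56309099 -0.01913817  0.40456435] [-179.98425911   -0.25545794   90.5153941 ] 2.575 [ 36.50063544  11.50734544 -42.05937317  94.5249828    7.62094185
  76.98741652  -6.190381  ]
```

View pics/w1b.png

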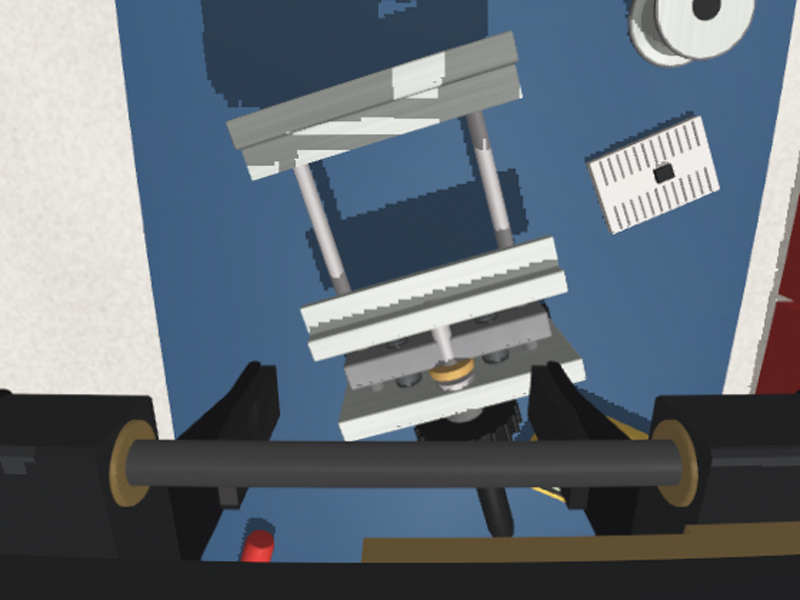

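The picture shows the fixed rail's ledge edge from (252,180) to (522,97), the jaw's ledge edge from (302,308) to (553,238), and the crank grip from (487,480) to (503,535). The multimeter is at the right, below the jaw.

Run:
```python
from h import *
d=ld('w1')
def L(n,p,z):
    w=px2w(d,np.array(p)/ (800/560),z); v=w[1]-w[0]
    print(n,w.round(4)[:,:2].tolist(),'len',np.linalg.norm(v).round(4),'yaw',np.degrees(np.arctan2(v[1],v[0])).round(2),'mid',w.mean(0).round(4)[:2]);return w
L('fix ledge in',[(252,180),(522,97)],.075)
L('fix wall in',[(242,152),(518,66)],.087)
L('fix wall out',[(228,122),(514,32)],.087)
L('jaw ledge in',[(302,308),(553,238)],.075)
L('jaw wall out',[(314,360),(567,291)],.087)
L('jaw wall in',[(308,343),(562,270)],.087)
L('plate',[(343,440),(584,378)],.1)
L('crank',[(483,490),(503,535)],.09)
```

```text
fix ledge in [[0.4759, 0.0375], [0.6301, 0.0838]] len 0.1609 yaw 16.72 mid [0.553  0.0607]
fix wall in [[0.4749, 0.0537], [0.6244, 0.0985]] len 0.156 yaw 16.69 mid [0.5496 0.0761]
fix wall out [[0.4684, 0.0696], [0.6213, 0.1151]] len 0.1595 yaw 16.58 mid [0.5449 0.0923]
jaw ledge in [[0.5012, -0.0408], [0.6542, 0.0043]] len 0.1595 yaw 16.42 mid [ 0.5777 -0.0182]
jaw wall out [[0.5093, -0.0707], [0.662, -0.0253]] len 0.1593 yaw 16.56 mid [ 0.5856 -0.048 ]
jaw wall in [[0.5061, -0.0594], [0.6577, -0.0125]] len 0.1587 yaw 17.21 mid [ 0.5819 -0.0359]
plate [[0.5272, -0.1194], [0.6736, -0.0761]] len 0.1527 yaw 16.47 mid [ 0.6004 -0.0977]
crank [[0.6188, -0.1641], [0.635, -0.2019]] len 0.0411 yaw -66.84 mid [ 0.6269 -0.183 ]
```

Request:
step_arm:
  steps: [1,50,0,0,0,1,50,0,0,0,1,50,-5,0,0,1,50,-5,0,0,1,50,-10,0,0,1,50,-10,0,0,1,0,0,50,0,1,0,0,50,0,1,0,0,20,0,1,0,0,0,0]

```text
time_s: 3.82
tool_pos: [0.5328, 0.2727, 0.2838]
tool_rot: [-179.9, 0.0, 90.0]
force: [-0.0, 0.1, 0.3]
grip_width: 0.0868
grasp_force: 0.0
```

Run:
```python
from h import *
d=shot('wrist','w2')
o=env.get_obs();print(o['tool_pos'],o['tool_rot'],o['time_s'])
cv2.imwrite('pics/w2b.png',cv2.resize(d['image'],(800,600),interpolation=2)[:,:,::-1])
```

```text
[0.53332272 0.27327065 0.28554105] [ 1.79968805e+02 -2.82274856e-02  8.99894834e+01] 3.875
```

View pics/w2b.png

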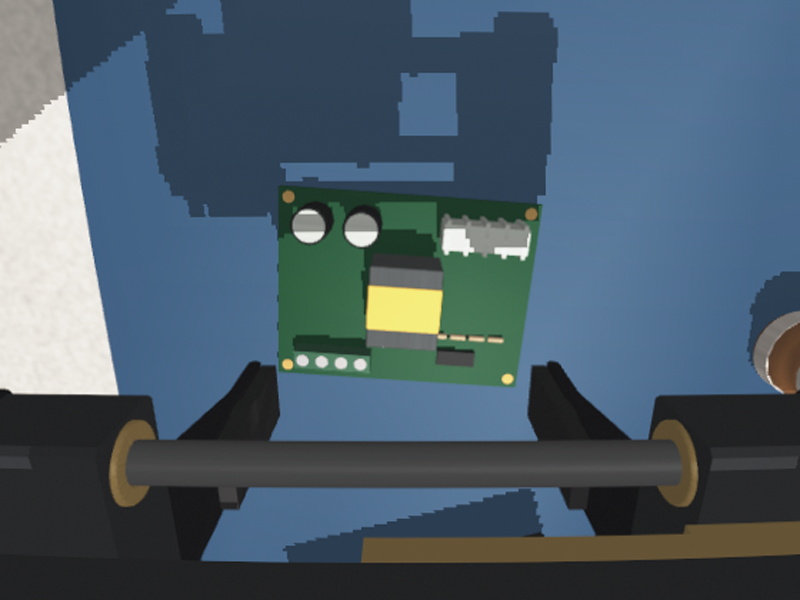

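The board corners are at about (279,186), (541,206), (515,386) and (279,371). The transformer's top face is at about (371–441, 258–347).

Run:
```python
from h import *
d=ld('w2')
def L(n,p,z):
    w=px2w(d,np.array(p)/ (800/560),z); v=w[1]-w[0]
    print(n,w.round(4)[:,:2].tolist(),'len',np.linalg.norm(v).round(4),'yaw',np.degrees(np.arctan2(v[1],v[0])).round(2),'mid',w.mean(0).round(4)[:2]);return w
L('far',[(279,186),(541,206)],.003)
L('near',[(279,371),(515,386)],.003)
L('left',[(279,371),(279,186)],.003)
L('right',[(515,386),(541,206)],.003)
L('yellow top',[(369,283),(443,289)],.031);L('yellow bot',[(367,327),(437,332)],.031)
```

```text
far [[0.4713, 0.3336], [0.6009, 0.324]] len 0.1299 yaw -4.24 mid [0.5361 0.3288]
near [[0.4643, 0.2339], [0.5944, 0.2251]] len 0.1304 yaw -3.89 mid [0.5294 0.2295]
left [[0.4643, 0.2339], [0.4713, 0.3336]] len 0.1 yaw 85.96 mid [0.4678 0.2838]
right [[0.5944, 0.2251], [0.6009, 0.324]] len 0.0992 yaw 86.26 mid [0.5977 0.2746]
yellow top [[0.5167, 0.292], [0.551, 0.2892]] len 0.0344 yaw -4.73 mid [0.5338 0.2906]
yellow bot [[0.5153, 0.2703], [0.5486, 0.2678]] len 0.0334 yaw -4.26 mid [0.532  0.2691]
```

Request:
step_arm:
  steps: [0.65,6,0,0,4,0.65,0,0,30,0,0.65,0,0,30,0,0.65,0,0,20,0,0.65,0,0,14,0,0.65,0,0,0,0]
  grip_force: 30

```text
time_s: 4.62
tool_pos: [0.5329, 0.2792, 0.1905]
tool_rot: [-180.0, 0.0, 86.0]
force: [-0.4, 0.3, 0.1]
grip_width: 0.0568
grasp_force: 0.0
```

Request:
step_arm:
  steps: [0.2,0,0,0,0,0.2,0,0,0,0,0.2,0,0,0,0,0.2,0,0,0,0,0.2,0,0,0,0]

```text
time_s: 5.25
tool_pos: [0.5329, 0.2795, 0.1913]
tool_rot: [180.0, 0.0, 86.0]
force: [-1.6, -0.9, 4.6]
grip_width: 0.0337
grasp_force: 30.0
```

Request:
step_arm:
  steps: [0.2,0,0,-20,0,0.2,0,0,-40,0,0.2,0,0,-50,0,0.2,0,0,-40,-7,0.2,0,0,0,-7,0.2,0,0,0,-6.6,0.2,0,0,0,0]

```text
time_s: 6.12
tool_pos: [0.5327, 0.2791, 0.3411]
tool_rot: [-180.0, 0.0, 106.5]
force: [-0.5, -0.2, -3.0]
grip_width: 0.0339
grasp_force: 30.0
```

Request:
step_arm:
  steps: [0.2,-20,-3,0,0,0.2,-40,-7,0,0,0.2,-40,-7,0,0,0.2,-40,-7,0,0,0.2,-40,-7,0,0,0.2,-40,-7,0,0,0.2,-26,-4,0,0,0.2,-10,-1,0,0,0.2,0,0,0,0,0.2,0,0,0,0]

```text
time_s: 7.38
tool_pos: [0.5646, 0.0237, 0.3409]
tool_rot: [180.0, -0.1, 106.7]
force: [0.5, 0.2, -2.9]
grip_width: 0.0335
grasp_force: 30.0
```

Run:
```python
from h import *
o=env.get_obs();print(o['tool_pos'],o['tool_rot'],o['time_s'],o['grip_width'])
d=shot('wrist','w3');shot('side','d3')
cv2.imwrite('pics/w3b.png',cv2.resize(d['image'],(800,600),interpolation=2)[:,:,::-1])
```

```text
[0.56457722 0.02366635 0.34085871] [ 1.79984870e+02 -5.25426697e-02  1.06736802e+02] 7.375 0.033539564588320345
```

View pics/w3b.png

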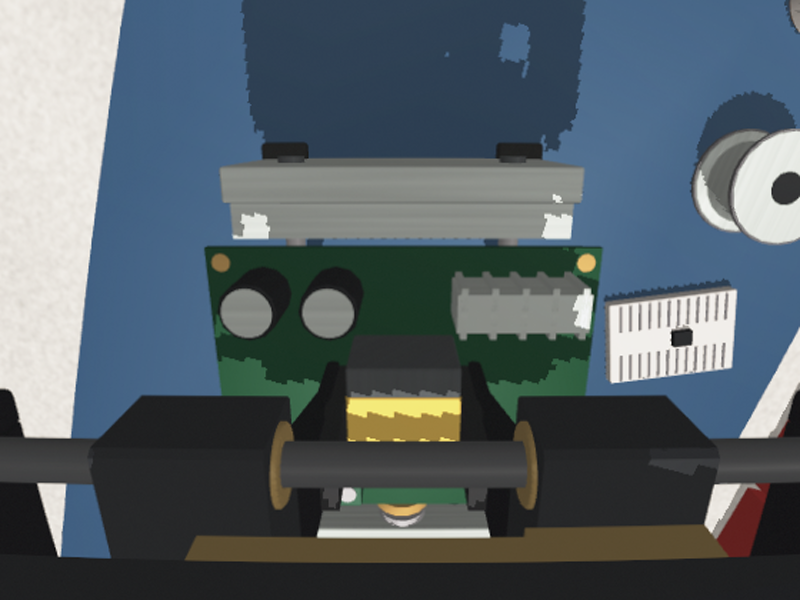

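The held board's far edge runs from (206,247) to (601,247). The fixed rail's wall inner top edge runs from (225,203) to (578,203).

Run:
```python
from h import *
d=ld('w3'); k=800/560
ex=np.array([.958,.287]);ey=np.array([-.287,.958]);T=np.array([.5646,.0237])
for n,p,z in(('board',[(206,247),(601,247)],.1535),('face',[(225,203),(578,203)],.087),('wallout',[(221,167),(584,167)],.087),('ledge',[(234,239),(571,239)],.075)):
    w=px2w(d,np.array(p)/k,z)[:,:2]-T; print(n,(w@ex).round(4),(w@ey).round(4))
```

```text
board [-0.0642  0.0652] [0.0501 0.0503]
face [-0.0791  0.0784] [0.0563 0.0566]
wallout [-0.0794  0.0796] [0.072  0.0723]
ledge [-0.0804  0.0808] [0.0378 0.0381]
```

Request:
step_arm:
  steps: [0.2,-2.5,0,10,0,0.2,0,0,20,0,0.2,0,0,20,0,0.2,0,0,12,0,0.2,0,0,8,0,0.2,0,0,4,0,0.2,0,0,0,0]

```text
time_s: 8.35
tool_pos: [0.5658, 0.0194, 0.267]
tool_rot: [180.0, 0.0, 106.6]
force: [0.2, -0.3, -2.4]
grip_width: 0.034
grasp_force: 30.0
```

Request:
step_arm:
  steps: [0.2,0,0,1,0,0.2,0,0,1,0,0.2,0,0,0,0]

```text
time_s: 8.72
tool_pos: [0.5659, 0.0194, 0.2662]
tool_rot: [180.0, 0.1, 106.6]
force: [-3.2, 0.3, 6.3]
grip_width: 0.0337
grasp_force: 30.0
```

Request:
step_arm:
  steps: [0.6,0,0,0,0,0.6,0,0,0,0,0.6,0,0,0,0,0.6,0,0,-10,0,0.6,0,0,-30,0,0.6,0,0,-40,0,0.6,-40,0,0,0,0.6,-50,0,0,0,0.6,-50,0,0,0,0.6,-50,0,0,0,0.6,-50,0,0,0,0.6,-20,0,0,0]

```text
time_s: 10.22
tool_pos: [0.6398, -0.2342, 0.3447]
tool_rot: [-180.0, 0.1, 106.3]
force: [-0.5, 0.4, -0.5]
grip_width: 0.052
grasp_force: 0.0
```

Run:
```python
from h import *
o=env.get_obs();print(o['tool_pos'],o['tool_rot'],o['time_s'],o['grip_width'],o['force'],o['qpos'])
d=shot('wrist','w4')
cv2.imwrite('pics/w4b.png',cv2.resize(d['image'],(800,600),interpolation=2)[:,:,::-1])
```

```text
[ 0.6398309  -0.23417766  0.34474614] [-1.79981473e+02  6.44927497e-02  1.06333433e+02] 10.225 0.05195888171686455 [-0.53033638  0.35403956 -0.49155963] [ 46.55122193  29.23268579 -40.2034904   81.50678159  19.01792303
  76.10598578  21.74735299]
```

View pics/w4b.png

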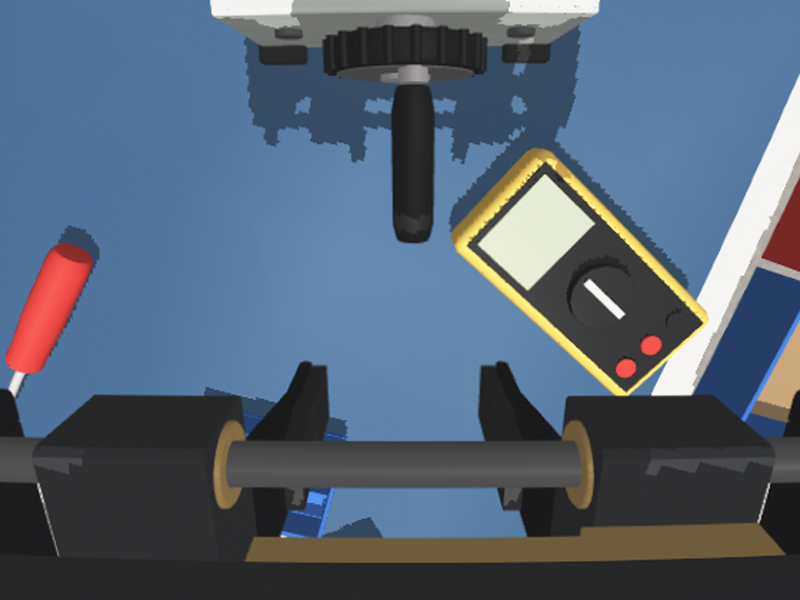

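The crank grip runs from (412,85) to (413,240), almost at top dead centre. The wheel rim is at (325–487, 25–80). The multimeter's nearest corner is at (455,240).

Run:
```python
from h import *
d=ld('w4'); k=800/560
o=np.array([.563,.029]);a=np.radians(16.6);ex=np.array([np.cos(a),np.sin(a)]);ey=np.array([-ex[1],ex[0]])
def f(n,p,z):
    w=px2w(d,np.array(p)/k,z)[:,:2]-o; print(n,(w@ex).round(4),(w@ey).round(4))
for z in(.097,.09): f('grip c',[(412.5,88),(412.5,232)],z)
f('grip sides',[(392,200),(433,200),(394,100),(432,100)],.094)
f('wheel rim',[(325,50),(487,50)],.072)
f('pin',[(397,75),(430,75)],.097)
f('mm corners',[(455,235),(541,150),(707,322)],.036)
f('mm low',[(455,245)],.02)
t=np.array([.6398,-.2342])-o;print('tcp',t@ex,t@ey)
s=shot('side','d4'); 
cv2.imwrite('pics/d4b.png',cv2.resize(s['image'][170:300,180:320],None,fx=4,fy=4,interpolation=2)[:,:,::-1])
```

```text
grip c [0.003  0.0031] [-0.171  -0.2303]
grip c [0.0031 0.0032] [-0.1704 -0.2316]
grip sides [-0.0058  0.0121 -0.0046  0.0112] [-0.2167 -0.2168 -0.1754 -0.1755]
wheel rim [-0.0355  0.0366] [-0.1527 -0.153 ]
pin [-0.0033  0.0101] [-0.166 -0.166]
mm corners [0.0278 0.0728 0.1804] [-0.243  -0.1971 -0.2953]
mm low [0.0296] [-0.2519]
tcp -0.0015940045820667219 -0.2741713682159251
```

View pics/d4b.png

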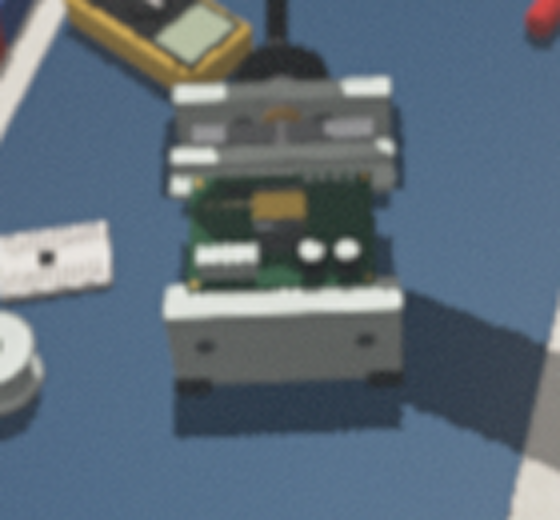

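The board is seated between the rails with its long edges along them. Next I grasp the crank.

Request:
step_arm:
  steps: [0.6,35,2,0,0,0.6,40,2.5,0,0,0.6,0,0,30,0,0.6,0,0,30,0,0.6,0,0,20,0,0.6,0,0,0,0,0,0,0,0,0,0,0,0,0,0,0,0,0,0,0,0,0,0,0,0]
  grip_force: 35

```text
time_s: 11.58
tool_pos: [0.6227, -0.1568, 0.2651]
tool_rot: [-180.0, 0.0, 106.6]
force: [-5.9, -3.5, 1.5]
grip_width: 0.0198
grasp_force: 3.8
```

```bash
cat > t.py <<'E'
from h import *
o=np.array([.563,.029]);a=np.radians(16.6);ex=np.array([np.cos(a),np.sin(a)]);ey=np.array([-ex[1],ex[0]])
def st():
    s=env.get_obs();p=np.array(s['tool_pos']);F=np.array(s['force']);x=(p[:2]-o)@ex;y=(p[:2]-o)@ey
    print('t',s['time_s'],'x',x.round(4),'y',y.round(4),'z',p[2].round(4),'Fx',(F[:2]@ex).round(2),'Fy',(F[:2]@ey).round(2),'Fz',F[2].round(2),'w',s['grip_width'],'rot',s['tool_rot'])
E
python3 - <<'E'
from t import *
st()
th=np.radians(np.arange(6,6+361,15))
for i in range(24): print(6+15*i,(25*(np.sin(th[i+1])-np.sin(th[i]))).round(1),(25*(np.cos(th[i])-np.cos(th[i+1]))).round(1))
E
```

```text
t 11.575 x 0.0041 y -0.1952 z 0.2651 Fx -6.69 Fy -1.63 Fz 1.47 w 0.01982083961069987 rot [-1.79987098e+02  2.33911534e-02  1.06605516e+02]
6 6.3 1.5
21 5.7 3.1
36 4.7 4.5
51 3.4 5.6
66 1.9 6.3
81 0.2 6.5
96 -1.5 6.3
111 -3.1 5.7
126 -4.5 4.7
141 -5.6 3.4
156 -6.3 1.9
171 -6.5 0.2
186 -6.3 -1.5
201 -5.7 -3.1
216 -4.7 -4.5
231 -3.4 -5.6
246 -1.9 -6.3
261 -0.2 -6.5
276 1.5 -6.3
291 3.1 -5.7
306 4.5 -4.7
321 5.6 -3.4
336 6.3 -1.9
351 6.5 -0.2
```

Request:
step_arm:
  steps: [0,0,0,0,0,0,0,0,0,0,0,0,0,0,0]

```text
time_s: 11.95
tool_pos: [0.6222, -0.157, 0.2647]
tool_rot: [-179.9, 0.0, 106.6]
force: [-5.5, -1.2, 3.2]
grip_width: 0.017
grasp_force: 35.0
```

```bash
python3 -c "
from t import *
st()"
```

```text
t 11.95 x 0.0036 y -0.1952 z 0.2647 Fx -5.61 Fy 0.43 Fz 3.17 w 0.01697269659078432 rot [-1.79885264e+02  5.28281543e-03  1.06593910e+02]
```

Request:
step_arm:
  steps: [0,6.3,1.5,0,0]

```text
time_s: 12.08
tool_pos: [0.6221, -0.1553, 0.2648]
tool_rot: [-179.9, 0.5, 106.4]
force: [-0.3, -16.2, -0.3]
grip_width: 0.0171
grasp_force: 35.0
```

I put that shift on the wrong axis: it moved the tool along the bar. I'll undo it and carry on with y and z.

Request:
step_arm:
  steps: [0,-6.3,0,0,0,0,0,4.8,1.5,0,0,0,5.7,3.1,0,0,0,4.7,4.5,0]

```text
time_s: 12.58
tool_pos: [0.6381, -0.1523, 0.2552]
tool_rot: [-179.8, -0.0, 106.6]
force: [-6.8, -1.4, 2.7]
grip_width: 0.0168
grasp_force: 35.0
```

```bash
python3 -c "
from t import *
st()"
```

```text
t 12.575 x 0.0202 y -0.1952 z 0.2552 Fx -6.89 Fy 0.64 Fz 2.71 w 0.01680573435975039 rot [-1.79826012e+02 -9.74057230e-03  1.06587591e+02]
```

Request:
step_arm:
  steps: [0,0,3.4,5.6,0,0,0,1.9,6.3,0,0,0,0.2,6.5,0,0,0,-1.5,6.3,0,0,0,-3.1,5.7,0,0,0,-4.5,4.7,0]

```text
time_s: 13.32
tool_pos: [0.6355, -0.153, 0.2222]
tool_rot: [180.0, 0.1, 106.6]
force: [-6.1, 0.7, 13.7]
grip_width: 0.0165
grasp_force: 35.0
```

```bash
python3 -c "
from t import *
st()"
```

```text
t 13.325 x 0.0175 y -0.1951 z 0.2222 Fx -5.67 Fy 2.38 Fz 13.69 w 0.016537660624708128 rot [1.79990012e+02 5.21479719e-02 1.06598936e+02]
```

Request:
step_arm:
  steps: [0,0,-5.6,2.6,0,0,0,-6.3,1.2,0,0,0,-6.5,0.2,0,0,0,-6.3,-1.5,0]

```text
time_s: 13.82
tool_pos: [0.6122, -0.1601, 0.216]
tool_rot: [179.8, -0.0, 106.6]
force: [4.6, -1.5, -8.2]
grip_width: 0.0169
grasp_force: 35.0
```

```bash
python3 -c "
from t import *
st()"
```

```text
t 13.825 x -0.0069 y -0.1953 z 0.216 Fx 3.94 Fy -2.73 Fz -8.18 w 0.01693456682554761 rot [ 1.79816121e+02 -2.18010726e-02  1.06640348e+02]
```

Request:
step_arm:
  steps: [0,0,-5.7,-2.7,0,0,0,-4.7,-4.1,0,0,0,-3.4,-5.6,0,0,0,-1.9,-6.3,0,0,0,-0.2,-6.5,0,0,0,1.5,-6.3,0]

```text
time_s: 14.58
tool_pos: [0.597, -0.1646, 0.2501]
tool_rot: [-179.8, 0.0, 106.6]
force: [-2.9, -3.8, -5.8]
grip_width: 0.0171
grasp_force: 35.0
```

```bash
python3 -c "
from t import *
st()"
```

```text
t 14.575 x -0.0227 y -0.1952 z 0.2501 Fx -3.89 Fy -2.84 Fz -5.8 w 0.017097722802653002 rot [-1.79836254e+02  1.23672370e-02  1.06583220e+02]
```

Request:
step_arm:
  steps: [0,0,3.1,-5.7,0,0,0,4.5,-4.7,0,0,0,5.6,-3.4,0,0,0,6.3,-1.9,0,0,0,6.5,-0.2,0]

```text
time_s: 15.2
tool_pos: [0.6224, -0.157, 0.265]
tool_rot: [-179.8, -0.0, 106.6]
force: [-6.3, -3.4, -6.7]
grip_width: 0.017
grasp_force: 35.0
```

```bash
python3 -c "
from t import *
st()
th=np.radians(np.arange(6,6+361,7.5))
for i in range(48): print((6+7.5*i),(25*(np.sin(th[i+1])-np.sin(th[i]))).round(1),(25*(np.cos(th[i])-np.cos(th[i+1]))).round(1),end=' | ')
"
```

```text
t 15.2 x 0.0038 y -0.1952 z 0.265 Fx -6.97 Fy -1.51 Fz -6.68 w 0.01704217595026762 rot [-1.79829785e+02 -1.43410903e-02  1.06593193e+02]
6.0 3.2 0.6 | 13.5 3.1 1.0 | 21.0 3.0 1.4 | 28.5 2.8 1.7 | 36.0 2.5 2.1 | 43.5 2.2 2.4 | 51.0 1.9 2.7 | 58.5 1.5 2.9 | 66.0 1.1 3.1 | 73.5 0.7 3.2 | 81.0 0.3 3.3 | 88.5 -0.1 3.3 | 96.0 -0.6 3.2 | 103.5 -1.0 3.1 | 111.0 -1.4 3.0 | 118.5 -1.7 2.8 | 126.0 -2.1 2.5 | 133.5 -2.4 2.2 | 141.0 -2.7 1.9 | 148.5 -2.9 1.5 | 156.0 -3.1 1.1 | 163.5 -3.2 0.7 | 171.0 -3.3 0.3 | 178.5 -3.3 -0.1 | 186.0 -3.2 -0.6 | 193.5 -3.1 -1.0 | 201.0 -3.0 -1.4 | 208.5 -2.8 -1.7 | 216.0 -2.5 -2.1 | 223.5 -2.2 -2.4 | 231.0 -1.9 -2.7 | 238.5 -1.5 -2.9 | 246.0 -1.1 -3.1 | 253.5 -0.7 -3.2 | 261.0 -0.3 -3.3 | 268.5 0.1 -3.3 | 276.0 0.6 -3.2 | 283.5 1.0 -3.1 | 291.0 1.4 -3.0 | 298.5 1.7 -2.8 | 306.0 2.1 -2.5 | 313.5 2.4 -2.2 | 321.0 2.7 -1.9 | 328.5 2.9 -1.5 | 336.0 3.1 -1.1 | 343.5 3.2 -0.7 | 351.0 3.3 -0.3 | 358.5 3.3 0.1 |
```

Request:
step_arm:
  steps: [0,0,3.2,1.0,0,0,0,3.1,1.4,0,0,0,3.0,1.4,0,0,0,2.8,1.7,0]

```text
time_s: 15.7
tool_pos: [0.6338, -0.1536, 0.2599]
tool_rot: [-179.8, -0.0, 106.6]
force: [-7.3, -4.2, -2.2]
grip_width: 0.0172
grasp_force: 35.0
```

```bash
cat >> t.py <<'E'
def ft(th):
    s=env.get_obs();F=np.array(s['force']);p=np.array(s['tool_pos']);x=(p[:2]-o)@ex
    ac=np.degrees(np.arctan2(x-.0005,p[2]-.240));c=np.cos(np.radians(th));sn=np.sin(np.radians(th));fx=F[:2]@ex
    print('actual th',ac%360,'resist',-(fx*c-F[2]*sn),'radial',fx*sn+F[2]*c,'t',s['time_s'])
E
python3 -c "
from t import *
st();ft(36)"
```

```text
t 15.7 x 0.0157 y -0.1952 z 0.2599 Fx -8.24 Fy -1.95 Fz -2.2 w 0.017248536696947148 rot [-1.79787507e+02 -1.38357788e-02  1.06590142e+02]
actual th 37.386198887682745 resist 5.37028282446036 radial -6.62372075414205 t 15.7
```

Request:
step_arm:
  steps: [0,0,2.2,2.1,0,0,0,2.0,2.4,0,0,0,1.9,2.7,0,0,0,1.5,2.9,0]

```text
time_s: 16.2
tool_pos: [0.641, -0.1514, 0.2505]
tool_rot: [-179.8, 0.0, 106.6]
force: [-10.0, -3.1, 2.8]
grip_width: 0.0169
grasp_force: 35.0
```

```bash
python3 -c "
from t import *
ft(66)"
```

```text
actual th 65.29020187026288 resist 6.842088792167075 radial -8.443225597443146 t 16.2
```

Request:
step_arm:
  steps: [0,0,0.8,3.1,0,0,0,0.4,3.2,0,0,0,0.1,3.3,0,0,0,-0.3,3.3,0]

```text
time_s: 16.7
tool_pos: [0.6427, -0.1507, 0.239]
tool_rot: [-179.9, 0.0, 106.6]
force: [-8.7, -2.4, 8.1]
grip_width: 0.0169
grasp_force: 35.0
```

```bash
python3 -c "
from t import *
ft(96)"
```

```text
actual th 92.27921579732914 resist 7.135411078854109 radial -9.822962644177323 t 16.7
```

Request:
step_arm:
  steps: [0,0,-1.0,3.2,0,0,0,-1.4,3.1,0]

```text
time_s: 16.95
tool_pos: [0.6414, -0.151, 0.2338]
tool_rot: [179.9, 0.1, 106.6]
force: [-7.0, -2.1, 9.8]
grip_width: 0.0166
grasp_force: 35.0
```

```bash
python3 -c "
from t import *
ft(108)"
```

```text
actual th 104.97994182792722 resist 7.1025162979923255 radial -9.958183373253958 t 16.95
```

Request:
step_arm:
  steps: [0,0,-1.6,2.8,0,0,0,-1.9,2.6,0,0,0,-2.2,2.3,0]

```text
time_s: 17.32
tool_pos: [0.6378, -0.1519, 0.2277]
tool_rot: [179.5, 0.2, 106.6]
force: [-1.3, -0.6, 10.9]
grip_width: 0.0171
grasp_force: 35.0
```

```bash
python3 -c "
from t import *
ft(130)"
```

```text
actual th 122.25034356848327 resist 7.39766134966186 radial -8.114740919888186 t 17.325
```

Request:
step_arm:
  steps: [0,0,-2.3,2.0,0,0,0,-2.5,1.7,0]

```text
time_s: 17.58
tool_pos: [0.6349, -0.1526, 0.2247]
tool_rot: [179.2, 0.2, 106.7]
force: [3.8, -0.4, 7.9]
grip_width: 0.0173
grasp_force: 35.0
```

```bash
sed -i 's/c=np.cos(np.radians(th))/th=ac;c=np.cos(np.radians(th))/' t.py; python3 -c "
from t import *
ft(0);st()"
```

```text
actual th 132.75901852003796 resist 8.19973768062375 radial -2.839083863176332 t 17.575
t 17.575 x 0.017 y -0.1946 z 0.2247 Fx 3.48 Fy -1.48 Fz 7.95 w 0.017283071148074113 rot [179.16419475   0.21657978 106.6923148 ]
```

Request:
step_arm:
  steps: [0,0,-2.6,2.0,0,0,0,-2.8,1.7,0]

```text
time_s: 17.82
tool_pos: [0.631, -0.1536, 0.2213]
tool_rot: [178.9, 0.2, 106.7]
force: [9.7, 1.2, 3.9]
grip_width: 0.0173
grasp_force: 35.0
```

```bash
python3 -c "
from t import *
ft(0);st()"
```

```text
actual th 146.33882246631617 resist 10.210767971984412 radial 2.138574219857917 t 17.825
t 17.825 x 0.013 y -0.1944 z 0.2213 Fx 9.68 Fy -1.63 Fz 3.88 w 0.017275437914275764 rot [178.91408361   0.24635218 106.72433823]
```

The resistance while turning fits a line that reaches about 9.5 N here, so I'm letting go.

Request:
step_arm:
  steps: [0,0,0,0,0,0.45,0,0,0,0,0.45,0,0,0,0,0.45,0,0,0,0,0.45,0,0,-10,0,0.45,0,0,-30,0,0.45,0,0,-40,0,0.45,0,0,-40,0,0.45,-40,0,0,0,0.45,0,0,0,0]

```text
time_s: 19.08
tool_pos: [0.6364, -0.1986, 0.3362]
tool_rot: [-180.0, 0.2, 106.3]
force: [0.7, -0.7, -1.3]
grip_width: 0.0394
grasp_force: 0.0
```

Run:
```python
from t import *
st()
d=shot('wrist','w5');s=shot('side','d5')
a=cv2.resize(d['image'],(400,300),interpolation=3);b=cv2.resize(s['image'][150:285,170:350],(400,300),interpolation=2)
cv2.imwrite('pics/e5.png',np.hstack([a,b])[:,:,::-1])
```

```text
t 19.075 x 0.0053 y -0.2391 z 0.3362 Fx 0.45 Fy -0.9 Fz -1.26 w 0.039394135511178846 rot [-1.79998452e+02  1.52733258e-01  1.06293055e+02]
```

View pics/e5.png

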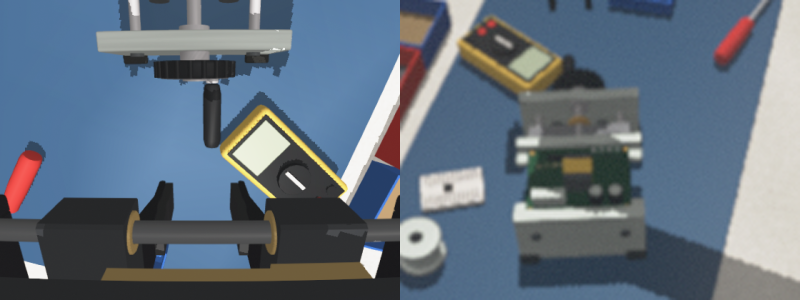

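The crank now sits low on the +x side at (205–219, 85–147), and the jaw is against the board. The bystanders have not moved. I'll check the crank angle before handing in.

Run:
```python
from t import *
d=ld('w5')
for z in(.048,.052,.056):
    w=px2w(d,np.array([(212,92),(212,142)])*1.4,z)[:,:2]-o; x=(w@ex).mean()-.0005; print(z,(w@ex).round(4),(w@ey).round(4),'th from x',180-np.degrees(np.arcsin(x/.025)),'z implied',.072-np.sqrt(.025**2-x*x))
```

```text
0.048 [0.0165 0.0169] [-0.1785 -0.2308] th from x 139.4898227241772 z implied 0.052992735147139175
0.052 [0.0164 0.0168] [-0.1781 -0.2297] th from x 139.96887386154805 z implied 0.052857621664642446
0.056 [0.0162 0.0166] [-0.1778 -0.2285] th from x 140.444583685681 z implied 0.05272477476176027
```

```bash
python3 -c "
from cell import env
print(env.sign_off())"
```

```text
the job is handed in; nothing more can be done
None
```

The job is handed in: the board sits on the ledges and the crank is wound about 1⅓ turns and let go. I put the jaw at roughly 36 N (limits 25–55 N), judged from the crank's feel rather than measured, and the sign-off returned no verdict.

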